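# Hold back the grinder's belt tensioner

### The arm

A 6-joint arm with a two-finger parallel gripper is mounted at the origin on the work surface. World frame = base frame: x ahead of the robot, y to its left, z up, the work surface at z = 0. Lengths are in mm, angles in degrees, forces in N, time in s.
With the tool pointing down it reaches from about 300 to 850 mm from the base axis. Payload 4.2 kg.
Tool frame: the origin (TCP) lies midway between the tips of the shut fingers; the grasp point (between the pads) lies 19 mm behind it; z points along the fingers, y is the direction in which the jaws open and shut (so a half turn about z gives the same grasp; the last joint's range is limited). The gripper opens to 91 mm and grips with 3 to 60 N. Pads are 32 mm wide; open, the fingers measure 118 mm over their backs; the gripper's body (76 mm by 178 mm) begins 60 mm behind the grasp point.
Start: joints at [-66.349, 18.312, 89.639, -0, 72.044, -1.146], TCP at [241.168, -521.997, 213.976] pointing down, gripper open.
Joint ranges: [-177.97, 177.97], [-48.28, 115.42], [12.27, 149.76], [-77.06, 257.06], [2.81, 150.46], [-146.56, 146.56]. Speed limits (degrees/s): [147.25, 147.25, 180, 180, 180, 180].

### API

Orientations are given as [roll, pitch, yaw] about the fixed x, y, z axes, in that order (R = Rz(yaw) Ry(pitch) Rx(roll)).
In Python, from workcell import env gives the robot as it stands.
- The arm moves only by the shell command python3 -m jog 'ROWS' [FORCE]. ROWS is JSON, a list of rows, each an object of numbers: "dx", "dy", "dz": the shift along the world's x, y, z in m; "wx", "wy", "wz": the turn, a rotation vector about the world's x, y, z in rad; "grip": the gripper's target within -1 to 1 (shut at 1, half-way at 0, fully open at -1). In form: [{"dx": .., "dy": .., "dz": .., "wx": .., "wy": .., "wz": .., "grip": ..}, ...]. A call has 1 to 10 rows; each row shifts and turns the commanded pose from where the row before left it; what a row does not reach is not made up. A row lasts 1/10 s, in which the tool goes at most 50 mm and 8.59 degrees, less where a joint would pass 70% of its speed; a pose out of reach is approached as far as the arm can. A call with a gripper value outside its range is refused whole. The fingers move at their own pace and stop on an object; FORCE is the grip in N (left out, the last holds). Time passes only in rows, so rows that do not move let the fingers close. It gives the time, the measured TCP pose, the force and the opening at its end, in the units of the state.
- env.state(): the state, without advancing time (a new reading comes with each control period).
- env.grab_frame(name): name is "side" or "top"; returns the picture (420x560x3 uint8, red, green, blue); there is no depth.
- env.get_calibration(name): a dict with "fx", "fy", "cx", "cy" (pixels), "R" (3x3) and "t" (3): a world point X has camera coordinates R X + t. Camera axes: x right, y down, z forward; pixel columns grow to the right and rows downward; lengths in mm; the calibration is good to about 2 mm. A picture is of the moment at which its call begins. get_calibration takes no time and is no camera call.
- env.job_done(): hands the job in, once; it reports no verdict.
The state is a dict: "time_s": time; "qpos": joint angles; "qvel": joint speeds; "effort": joint torques, N m; "ee_pos": TCP position; "ee_rot": TCP orientation; "force": force on the tool from outside, world axes, zero at the start; "torque": the same for the moment, N m; "gripper_width": finger opening in mm.
Only numpy, scipy, OpenCV 4.12 (cv2) and the standard library are available. Lean on these libraries where they do the work, as an engineer would, in place of code of your own. Each camera call takes 0.05 s, during which the arm holds its last target. There are 200 camera calls.

### The job

The belt of the bench grinder is off and I am about to fit the new one: with the fingertips on the orange pad, push the sprung tensioner arm back until its ratchet pawl has clicked over the tooth and dropped in again, then a little further until the arm's red pointer stands over the green patch, clear of the red end-stop zone. Push gently with shut fingers, never with more than 25 N, do not pinch the block, and leave the other things on the bench where they are. Finish while still holding the arm there against its spring: do not let go and do not let it rest on the pawl.

Things in the scene. Friction and masses are not known exactly. Their poses are not given: they have to be found in the camera images.
- drive_unit: grey base plate 260 x 250 x 12 mm bolted to the bench, yawed up to 0.45 rad. Origin on the bench, 10 mm to -x of the plate's centre; z up, x away from the robot at yaw 0. Carries arm, pawl and, in its +x +y corner, a pulley 60 mm wide, 89 mm tall. On the plate, 176 to 194 mm from the pivot, an arc is painted white, green, red for the pointer
- pivot (a point): upright hinge axis of the tensioner arm, at 0, 85 mm in the drive unit's x, y; this point is on top of the hub, 53 mm above the bench; axes as the drive unit
- tensioner_arm (a joint): swing about the pivot, rad, counter-clockwise from above; 0 at rest, arm along the drive unit's -y. Pushing the pad to the unit's +x raises it. Spring at the pad: 5 N at 0, 9 N at 0.45; 2 to 3 N more as the tooth lifts the pawl (0.04 to 0.14). Pawl drops in at about 0.29 and would keep the arm there. Green: 0.36 to 0.54, then red; hard stop 0.62
- push_pad (a point): centre of the robot-side face of the orange pad, 120 mm along the arm from the pivot, 18 mm in front of the arm's centre line, 60 mm above the bench. Turns with the arm: x into the pad (push direction), y to the pivot, z up. Pad 56 mm wide, flat, upright, 31 to 86 mm above the bench; behind it a blue block and black roller, 90 mm tall; in front only the flat plate
- pointer_tip (a point): tip of the arm's thin red pointer, 196 mm from the pivot, 33 mm above the bench
- pawl_slider (a joint): travel of the brass sprung pawl away from the pivot, m: 0 home (dropped in), about 0.0045 on top of the tooth. Works by itself as the arm turns. On the drive unit's -x side of the pivot, black knob, 57 mm tall
- spare_roller: spare idler roller: black ring standing on end, 40 mm diameter, 38 mm high; beside the base plate; loose, leave it where it is; origin under its middle, z up
- wrench: steel open-ended wrench lying flat, 180 mm long; loose, leave it where it is; origin under its middle, z up
- stone_sample: red-brown sandstone sample 40 x 90 x 20 mm lying flat behind the base plate; loose, leave it where it is; origin under its middle, z up
- mallet: round wooden mason's mallet standing on its head, 250 mm tall, 105 mm wide; loose, leave it where it is; origin under its middle, z up
- yellow_chisel: stone chisel with yellow grip and 70 mm wide blade, 205 mm long, lying flat; loose, leave it where it is; origin under its middle, z up
- wood_chisel: stone chisel with wooden grip and 20 mm blade, 205 mm long, lying flat; loose, leave it where it is; origin under its middle, z up
- brush: bench brush, 200 mm long, lying flat; loose, leave it where it is; origin under its middle, z up

How it is judged (in metres and radians):
On the way, in this order (a step that is already met when the one before it is completed fails the run):
1. the fingers push the arm so that its tooth lifts the pawl (value of joint pawl_slider above 0.0025 m and value of joint tensioner_arm above 0.05 rad and contact force between the fingers and drive_unit above 1.5 N), for 0.02 s.
2. the pawl has dropped in behind the tooth and the fingers hold the arm in the green (value of joint pawl_slider below 0.0015 m and value of joint tensioner_arm between 0.36 and 0.54 rad and contact force between the fingers and drive_unit above 3 N), for 0.2 s.
At the end, for the whole second after the job is handed in: the arm stands in the green (0.36 to 0.54 rad) and still, the pawl is home (within 1.5 mm), and the fingers press on the drive with more than 3 N, so that they and not the pawl hold the arm (all of step 2 and velocity of joint tensioner_arm between -0.05 and 0.05 rad/s); the arm keeps its last pose, push and grip.
It fails at once if pressed or gripped the drive with more than 25 N (contact force between the fingers and drive_unit above 25 N).
It fails at once if the arm was driven to its end stop (value of joint tensioner_arm above 0.605 rad).
It fails at once if a bystander was moved by more than 30 mm (distance of any of spare_roller, wrench, stone_sample, mallet, yellow_chisel, wood_chisel, brush from where it was at the start of the episode above 0.03 m).
It also fails if it takes over 32 s, if anything falls off the work surface, if the arm or the gripper's body presses on something with over 40 N, if the wrist force passes 120 N, or if a joint passes its speed limit or range.

## Working session

There is one attempt and no reset: what is moved stays moved. The work goes in short steps, Python scripts to look and compute and a shell command to move; the robot and the scene stay as the last step left them, time stands still between calls to the robot, and variables do not carry over. Pictures are saved under pics/ and viewed, about 8 in all and at most 12, crops included, and the job is handed in when it is done.

```bash
mkdir -p pics
python3 - <<'E'
from workcell import env
import cv2,numpy as np
for n in("top","side"):
    f=env.grab_frame(n); cv2.imwrite(f"pics/{n}0.png",cv2.resize(f[:,:,::-1],(800,600),interpolation=cv2.INTER_CUBIC))
    cv2.imwrite(f"pics/{n}0_raw.png",f[:,:,::-1])
    c=env.get_calibration(n);print(n,{k:np.round(np.array(v),3).tolist() for k,v in c.items()})
print(env.state())
E
```

```text
top {'fx': 492.457, 'fy': 492.457, 'cx': 274.165, 'cy': 204.578, 'R': [[0.001, -1.0, 0.014], [-0.991, -0.003, -0.133], [0.133, -0.014, -0.991]], 't': [-41.452, 554.546, 1526.224]}
side {'fx': 536.076, 'fy': 536.076, 'cx': 270.971, 'cy': 214.633, 'R': [[-0.702, -0.712, 0.015], [-0.404, 0.382, -0.831], [0.586, -0.59, -0.556]], 't': [388.735, 298.169, 1089.235]}
{'time_s': 0.1, 'qpos': array([-6.63497439e+01,  1.83475116e+01,  8.96982532e+01, -1.22015640e-03,
        7.20436410e+01, -1.14442478e+00]), 'qvel': array([ 0.02067693, -0.02696338, -0.18409154, -0.13289576,  0.02699569,
       -0.03378391]), 'effort': array([ 3.68180363e-04, -4.13331485e+01, -2.32509917e+01,  7.30535388e-02,
        4.21923702e-02, -5.37957101e-05]), 'ee_pos': array([ 240.96761863, -521.58658596,  213.21690652]), 'ee_rot': array([-1.79910589e+02, -6.25767631e-04,  2.47950574e+01]), 'force': array([-0.50104376, -0.44275113, -1.41204935]), 'torque': array([-0.0286897 , -0.00774038, -0.02351061]), 'gripper_width': 91.48096925226093}
```

View pics/top0.png

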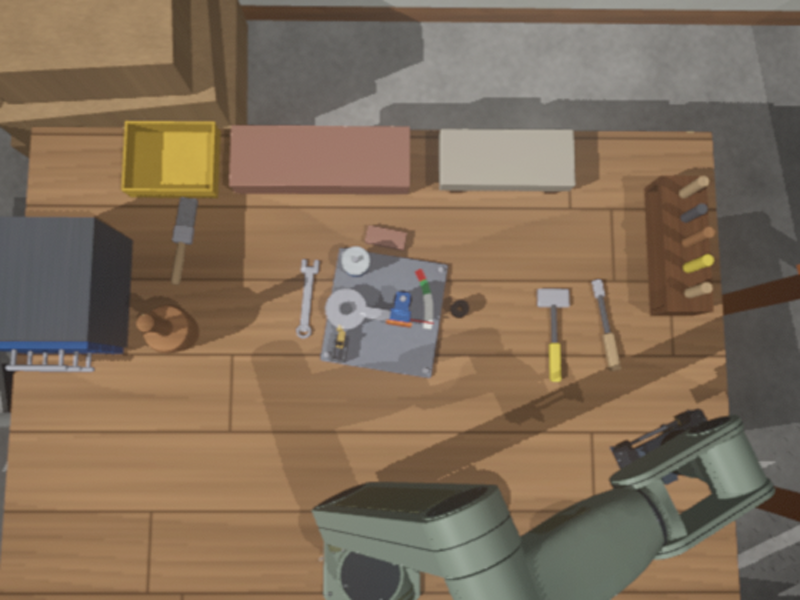

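View pics/side0.png

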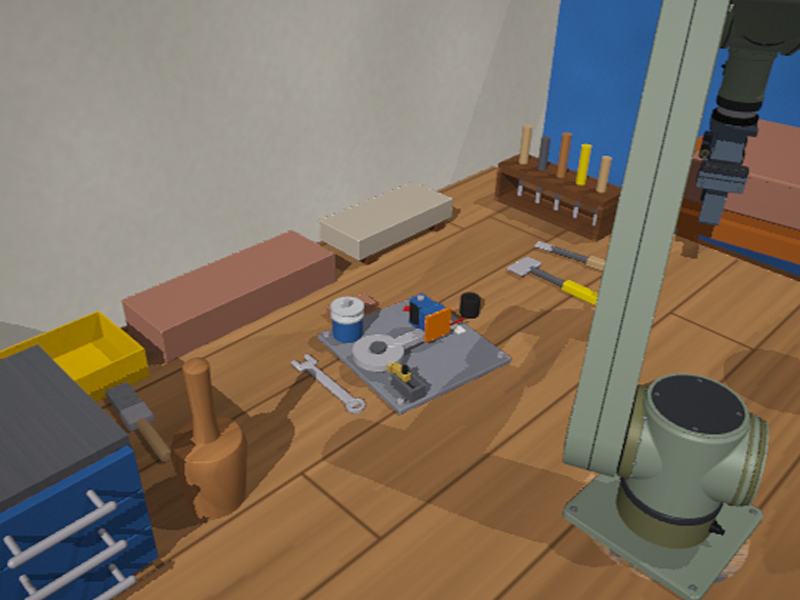

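The top view shows the plate with corners near (340,250), (449,264), (433,377) and (323,360), the hub at (346,308) and the pad at (398,323), in the 800 px picture. The side view shows the orange pad at (437,325), clear in front. Next I'll enlarge the top view.

Run:
```python
import cv2
f=cv2.imread("pics/top0_raw.png")[165:275,215:335]
cv2.imwrite("pics/crop0.png",cv2.resize(f,None,fx=5,fy=5,interpolation=cv2.INTER_CUBIC))
```

```text
(no output)
```

View pics/crop0.png

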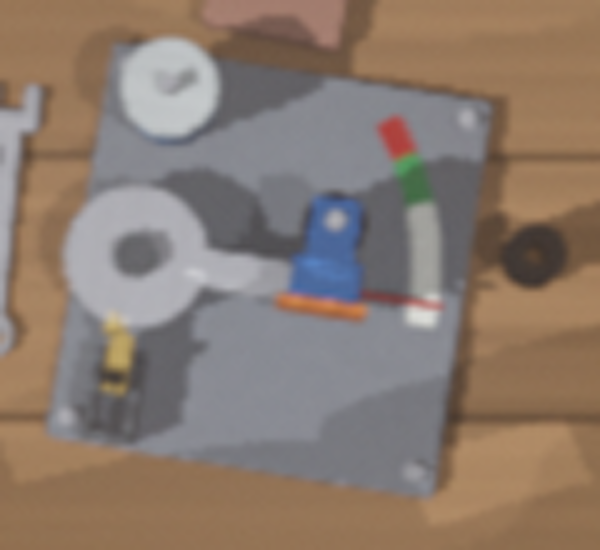

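The crop shows plate corners (115,45), (493,97), (435,495), (50,435), the hub centre (135,255), the pad strip's front edge from (277,303) to (366,317), and the pointer tip (441,305).

```bash
cat > h.py <<'E'
from workcell import env
import numpy as np
def ray(name,u,v,z):
    c=env.get_calibration(name);R=np.array(c["R"]);t=np.array(c["t"])
    C=-R.T@t; d=R.T@np.array([(u-c["cx"])/c["fx"],(v-c["cy"])/c["fy"],1])
    return C+d*(z-C[2])/d[2]
def proj(name,X):
    c=env.get_calibration(name);p=np.array(c["R"])@X+np.array(c["t"])
    return c["fx"]*p[0]/p[2]+c["cx"],c["fy"]*p[1]/p[2]+c["cy"]
E
python3 - <<'E'
from h import *
cr=lambda x,y:(215+(x+.5)/5-.5,165+(y+.5)/5-.5)
P=[ray("top",*cr(*p),12)[:2] for p in[(115,45),(493,97),(435,495),(50,435)]]
print(np.round(P)); print("sides",[round(np.linalg.norm(P[i]-P[i-1])) for i in range(4)])
ctr=np.mean(P,0)
ex=(P[0]+P[1]-P[2]-P[3]);ey=(P[0]+P[3]-P[1]-P[2])
yaw=np.mean([np.arctan2(ex[1],ex[0]),np.arctan2(-ey[0],ey[1])]);print("yaw",yaw,np.arctan2(ex[1],ex[0]),np.arctan2(-ey[0],ey[1]))
x=np.array([np.cos(yaw),np.sin(yaw)]);y=np.array([-x[1],x[0]])
o=ctr-10*-1*-1*x; piv=o+85*y
print("o",o,"piv",piv,"hub seen",ray("top",*cr(135,255),53)[:2])
pad=piv-120*y-18*x;print("pad",pad,"seen top edges",[ray("top",*cr(*p),86)[:2].round() for p in[(277,303),(366,317)]],"exp",pad+28*y,pad-28*y)
print("tip",ray("top",*cr(441,305),33)[:2],"exp",piv-196*y)
for a in(0,.15,.29,.45):
  xa=np.array([np.cos(yaw+a),np.sin(yaw+a)]);ya=np.array([-xa[1],xa[0]])
  print(a,(piv-120*ya-18*xa).round(1))
E
```

```text
[[ 659.   78.]
 [ 626. -168.]
 [ 369. -128.]
 [ 407.  117.]]
sides [256, 248, 260, 248]
yaw -0.14799444598526756 -0.15199135454361976 -0.14399753742691537
o [505.27765284 -23.75273736] piv [517.81131079  60.31811025] hub seen [517.42460622  61.66109581]
pad [482.31349654 -55.71595881] seen top edges [array([484., -27.]), array([476., -82.])] exp [486.44223092 -28.02203254] [478.18476215 -83.40988508]
tip [ 488.24070638 -131.31419754] exp [ 488.9101701  -133.53937365]
0 [482.3 -55.7]
0.15 [500.1 -59.7]
0.29 [517. -61.]
0.45 [536.3 -59.6]
```

Everything agrees to about 2 mm: yaw -0.148, pad at (482,-56). I'll push with the fingers shut and tool x along the push direction. First I'll move to about 60 mm in front of the pad, staying high.

```bash
python3 -m jog '[{"dx":0.017,"dy":0.045,"wz":-0.058,"grip":1},{"dx":0.017,"dy":0.045,"wz":-0.058,"grip":1},{"dx":0.017,"dy":0.045,"wz":-0.058,"grip":1},{"dx":0.017,"dy":0.045,"wz":-0.058,"grip":1},{"dx":0.017,"dy":0.045,"wz":-0.058,"grip":1},{"dx":0.017,"dy":0.045,"wz":-0.058,"grip":1},{"dx":0.017,"dy":0.045,"wz":-0.058,"grip":1},{"dx":0.017,"dy":0.045,"wz":-0.058,"grip":1},{"dx":0.017,"dy":0.045,"wz":-0.058,"grip":1},{"dx":0.017,"dy":0.045,"wz":-0.058,"grip":1}]' 20
python3 -m jog '[{"grip":1},{"grip":1},{"grip":1}]'
```

```text
invalid input
invalid input
```

```bash
python3 -m jog '[{"dx":0.017,"dy":0.045,"dz":0,"wx":0,"wy":0,"wz":-0.058,"grip":1},{"dx":0.017,"dy":0.045,"dz":0,"wx":0,"wy":0,"wz":-0.058,"grip":1},{"dx":0.017,"dy":0.045,"dz":0,"wx":0,"wy":0,"wz":-0.058,"grip":1},{"dx":0.017,"dy":0.045,"dz":0,"wx":0,"wy":0,"wz":-0.058,"grip":1},{"dx":0.017,"dy":0.045,"dz":0,"wx":0,"wy":0,"wz":-0.058,"grip":1}]' 20
```

```text
time_s: 0.6
ee_pos: [326.2, -295.1, 213.7]
ee_rot: [-180.0, 0.0, 8.0]
force: [-0.3, -0.9, 0.1]
gripper_width: 54.3
```

```bash
python3 -m jog '[{"dx":0.016,"dy":0.041,"dz":0,"wx":0,"wy":0,"wz":-0.048,"grip":1},{"dx":0.016,"dy":0.041,"dz":0,"wx":0,"wy":0,"wz":-0.048,"grip":1},{"dx":0.016,"dy":0.041,"dz":0,"wx":0,"wy":0,"wz":-0.048,"grip":1},{"dx":0.016,"dy":0.041,"dz":0,"wx":0,"wy":0,"wz":-0.048,"grip":1},{"dx":0.016,"dy":0.041,"dz":0,"wx":0,"wy":0,"wz":-0.048,"grip":1},{"dx":0.016,"dy":0.041,"dz":0,"wx":0,"wy":0,"wz":-0.048,"grip":1},{"dx":0,"dy":0,"dz":-0.03,"wx":0,"wy":0,"wz":0,"grip":1},{"dx":0,"dy":0,"dz":-0.04,"wx":0,"wy":0,"wz":0,"grip":1},{"dx":0,"dy":0,"dz":-0.04,"wx":0,"wy":0,"wz":0,"grip":1},{"dx":0,"dy":0,"dz":-0.03,"wx":0,"wy":0,"wz":0,"grip":1}]'
python3 -m jog '[{"dx":0,"dy":0,"dz":-0.015,"wx":0,"wy":0,"wz":0,"grip":1},{"dx":0,"dy":0,"dz":-0.01,"wx":0,"wy":0,"wz":0,"grip":1},{"dx":0,"dy":0,"dz":0,"wx":0,"wy":0,"wz":0,"grip":1},{"dx":0,"dy":0,"dz":0,"wx":0,"wy":0,"wz":0,"grip":1}]'
python3 - <<'E'
from h import *
import cv2
f=env.grab_frame("side")[180:300,215:375]
cv2.imwrite("pics/side1.png",cv2.resize(f[:,:,::-1],None,fx=5,fy=5,interpolation=cv2.INTER_CUBIC))
E
```

```text
time_s: 1.6
ee_pos: [420.8, -50.5, 71.8]
ee_rot: [180.0, 0.1, -8.3]
force: [-0.2, 0.3, -0.3]
gripper_width: 0.6
time_s: 2.0
ee_pos: [422.7, -51.1, 49.5]
ee_rot: [180.0, -0.1, -8.3]
force: [0.4, 0.2, 0.2]
gripper_width: 0.6
```

View pics/side1.png

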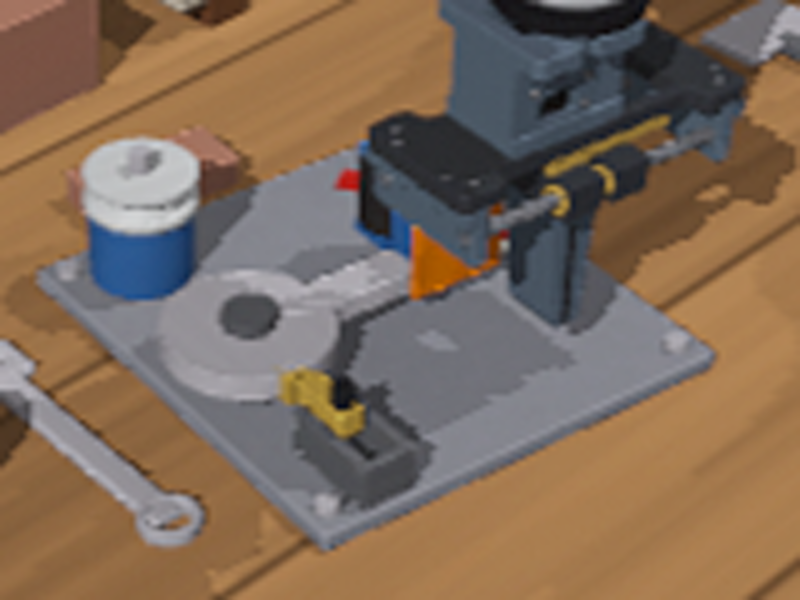

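The shut fingers are upright at about (545,300), in front of the orange pad at (450,265), with nothing touching. I'll close in and then slow down for contact.

```bash
python3 -m jog '[{"dx":0.009,"dy":-0.001,"dz":0,"wx":0,"wy":0,"wz":0,"grip":1},{"dx":0.009,"dy":-0.001,"dz":0,"wx":0,"wy":0,"wz":0,"grip":1},{"dx":0.008,"dy":-0.001,"dz":0,"wx":0,"wy":0,"wz":0,"grip":1},{"dx":0.006,"dy":-0.001,"dz":0,"wx":0,"wy":0,"wz":0,"grip":1},{"dx":0.002,"dy":0,"dz":0,"wx":0,"wy":0,"wz":0,"grip":1},{"dx":0.002,"dy":0,"dz":0,"wx":0,"wy":0,"wz":0,"grip":1},{"dx":0.002,"dy":0,"dz":0,"wx":0,"wy":0,"wz":0,"grip":1}]'
python3 -m jog '[{"dx":0.001,"dy":0,"dz":0,"wx":0,"wy":0,"wz":0,"grip":1},{"dx":0.001,"dy":0,"dz":0,"wx":0,"wy":0,"wz":0,"grip":1},{"dx":0.001,"dy":0,"dz":0,"wx":0,"wy":0,"wz":0,"grip":1},{"dx":0.001,"dy":0,"dz":0,"wx":0,"wy":0,"wz":0,"grip":1}]'
```

```text
time_s: 2.75
ee_pos: [460.0, -55.0, 48.9]
ee_rot: [180.0, 0.0, -8.3]
force: [0.3, 0.5, -0.3]
gripper_width: 0.5
time_s: 3.15
ee_pos: [464.1, -55.0, 49.0]
ee_rot: [180.0, 0.0, -8.3]
force: [0.4, -0.2, 0.3]
gripper_width: 0.6
```

```bash
python3 -m jog '[{"dx":0.001,"dy":0,"dz":0,"wx":0,"wy":0,"wz":0,"grip":1},{"dx":0.001,"dy":0,"dz":0,"wx":0,"wy":0,"wz":0,"grip":1},{"dx":0.001,"dy":0,"dz":0,"wx":0,"wy":0,"wz":0,"grip":1}]'
python3 -m jog '[{"dx":0.001,"dy":0,"dz":0,"wx":0,"wy":0,"wz":0,"grip":1},{"dx":0.001,"dy":0,"dz":0,"wx":0,"wy":0,"wz":0,"grip":1},{"dx":0.001,"dy":0,"dz":0,"wx":0,"wy":0,"wz":0,"grip":1}]'
```

```text
time_s: 3.45
ee_pos: [465.3, -55.0, 48.7]
ee_rot: [180.0, 0.2, -8.3]
force: [-6.1, -1.3, 2.1]
gripper_width: 0.4
time_s: 3.75
ee_pos: [467.0, -55.1, 48.4]
ee_rot: [179.9, 0.4, -8.3]
force: [-9.0, -1.6, 4.2]
gripper_width: 0.5
```

Contact came at x≈465, as predicted, and the force is gentle at about 9 N. I'll follow the arc, turning with the arm.

```bash
python3 -m jog '[{"dx":0.0015,"dy":-0.0004,"dz":0,"wx":0,"wy":0,"wz":0.014,"grip":1},{"dx":0.0015,"dy":-0.0004,"dz":0,"wx":0,"wy":0,"wz":0.014,"grip":1},{"dx":0.0015,"dy":-0.0004,"dz":0,"wx":0,"wy":0,"wz":0.014,"grip":1},{"dx":0.0015,"dy":-0.0004,"dz":0,"wx":0,"wy":0,"wz":0.014,"grip":1}]'
python3 -m jog '[{"dx":0.0015,"dy":-0.0004,"dz":0,"wx":0,"wy":0,"wz":0.014,"grip":1},{"dx":0.0015,"dy":-0.0004,"dz":0,"wx":0,"wy":0,"wz":0.014,"grip":1},{"dx":0.0015,"dy":-0.0004,"dz":0,"wx":0,"wy":0,"wz":0.014,"grip":1},{"dx":0.0015,"dy":-0.0004,"dz":0,"wx":0,"wy":0,"wz":0.014,"grip":1}]'
python3 -m jog '[{"dx":0.0015,"dy":-0.0004,"dz":0,"wx":0,"wy":0,"wz":0.014,"grip":1},{"dx":0.0015,"dy":-0.0004,"dz":0,"wx":0,"wy":0,"wz":0.014,"grip":1},{"dx":0.0015,"dy":-0.0004,"dz":0,"wx":0,"wy":0,"wz":0.014,"grip":1},{"dx":0.0015,"dy":-0.0004,"dz":0,"wx":0,"wy":0,"wz":0.014,"grip":1}]'
```

```text
time_s: 4.15
ee_pos: [472.1, -57.0, 48.1]
ee_rot: [179.9, 0.5, -5.0]
force: [-9.0, -4.3, 2.8]
gripper_width: 0.6
time_s: 4.55
ee_pos: [477.6, -58.9, 48.0]
ee_rot: [179.9, 0.6, -1.8]
force: [-10.2, -6.8, 4.2]
gripper_width: 0.8
time_s: 4.95
ee_pos: [484.0, -60.7, 47.9]
ee_rot: [179.9, 0.5, 1.4]
force: [-7.8, -5.0, 0.8]
gripper_width: 0.5
```

Past the tooth's rise, at about 0.16 rad. Continuing.

```bash
python3 -m jog '[{"dx":0.0018,"dy":-0.0002,"dz":0,"wx":0,"wy":0,"wz":0.0145,"grip":1},{"dx":0.0018,"dy":-0.0002,"dz":0,"wx":0,"wy":0,"wz":0.0145,"grip":1},{"dx":0.0018,"dy":-0.0002,"dz":0,"wx":0,"wy":0,"wz":0.0145,"grip":1},{"dx":0.0018,"dy":-0.0002,"dz":0,"wx":0,"wy":0,"wz":0.0145,"grip":1},{"dx":0.0018,"dy":-0.0002,"dz":0,"wx":0,"wy":0,"wz":0.0145,"grip":1}]'
python3 -m jog '[{"dx":0.0018,"dy":-0.0002,"dz":0,"wx":0,"wy":0,"wz":0.0145,"grip":1},{"dx":0.0018,"dy":-0.0002,"dz":0,"wx":0,"wy":0,"wz":0.0145,"grip":1},{"dx":0.0018,"dy":-0.0002,"dz":0,"wx":0,"wy":0,"wz":0.0145,"grip":1},{"dx":0.0018,"dy":-0.0002,"dz":0,"wx":0,"wy":0,"wz":0.0145,"grip":1},{"dx":0.0018,"dy":-0.0002,"dz":0,"wx":0,"wy":0,"wz":0.0145,"grip":1}]'
python3 -m jog '[{"dx":0.0018,"dy":0,"dz":0,"wx":0,"wy":0,"wz":0.0145,"grip":1},{"dx":0.0018,"dy":0,"dz":0,"wx":0,"wy":0,"wz":0.0145,"grip":1},{"dx":0.0018,"dy":0,"dz":0,"wx":0,"wy":0,"wz":0.0145,"grip":1},{"dx":0.0018,"dy":0,"dz":0,"wx":0,"wy":0,"wz":0.0145,"grip":1},{"dx":0.0018,"dy":0,"dz":0,"wx":0,"wy":0,"wz":0.0145,"grip":1}]'
```

```text
time_s: 5.45
ee_pos: [493.4, -61.9, 47.9]
ee_rot: [180.0, 0.5, 5.5]
force: [-8.1, -7.1, 0.8]
gripper_width: 0.6
time_s: 5.95
ee_pos: [502.8, -62.7, 47.9]
ee_rot: [180.0, 0.4, 9.7]
force: [-7.1, -5.9, 0.4]
gripper_width: 0.6
time_s: 6.45
ee_pos: [511.8, -63.4, 47.9]
ee_rot: [180.0, 0.5, 13.9]
force: [-7.5, -7.6, 1.0]
gripper_width: 0.4
```

```bash
python3 -m jog '[{"dx":0.0018,"dy":0,"dz":0,"wx":0,"wy":0,"wz":0.0145,"grip":1},{"dx":0.0018,"dy":0,"dz":0,"wx":0,"wy":0,"wz":0.0145,"grip":1},{"dx":0.0018,"dy":0,"dz":0,"wx":0,"wy":0,"wz":0.0145,"grip":1},{"dx":0.0018,"dy":0,"dz":0,"wx":0,"wy":0,"wz":0.0145,"grip":1},{"dx":0.001,"dy":0,"dz":0,"wx":0,"wy":0,"wz":0,"grip":1},{"dx":0,"dy":0,"dz":0,"wx":0,"wy":0,"wz":0,"grip":1},{"dx":0,"dy":0,"dz":0,"wx":0,"wy":0,"wz":0,"grip":1},{"dx":0,"dy":0,"dz":0,"wx":0,"wy":0,"wz":0,"grip":1}]'
python3 - <<'E'
from h import *
import cv2
f=env.grab_frame("top")[165:275,215:335];g=env.grab_frame("side")[180:300,215:375]
cv2.imwrite("pics/top2.png",cv2.resize(f[:,:,::-1],None,fx=5,fy=5,interpolation=cv2.INTER_CUBIC))
cv2.imwrite("pics/side2.png",cv2.resize(g[:,:,::-1],None,fx=5,fy=5,interpolation=cv2.INTER_CUBIC))
yaw=-.148;piv=np.array([517.8,60.5])
for a in(.36,.4,.45,.5,.54):
    X=np.array([*(piv+196*np.array([np.sin(yaw+a),-np.cos(yaw+a)])),33]);u,v=proj("top",X);s,t=proj("side",X);print(a,(u-215)*5,(v-165)*5,(s-215)*5,(t-180)*5)
E
```

```text
time_s: 7.25
ee_pos: [519.7, -63.5, 47.9]
ee_rot: [180.0, 0.5, 17.2]
force: [-7.2, -8.1, 0.9]
gripper_width: 0.2
0.36 437.9174209945674 192.27648122390775 443.17694336230943 163.523460653348
0.4 435.0121788135681 180.41620466635564 430.76675585959066 159.20298270188937
0.45 430.7190869329551 165.782506913268 414.9557268956619 154.20178150840812
0.5 425.7024366829111 151.394730441002 398.84186161672517 149.6493039235834
0.54 421.17743966010664 140.08486234748148 385.75320128256124 146.33361718915978
```

View pics/top2.png

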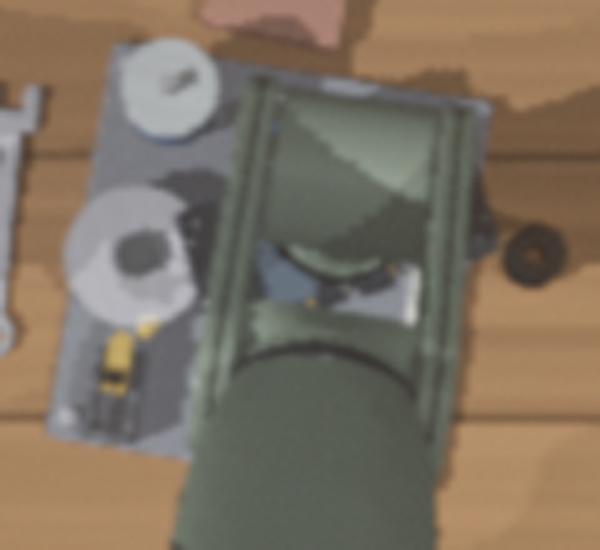

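View pics/side2.png

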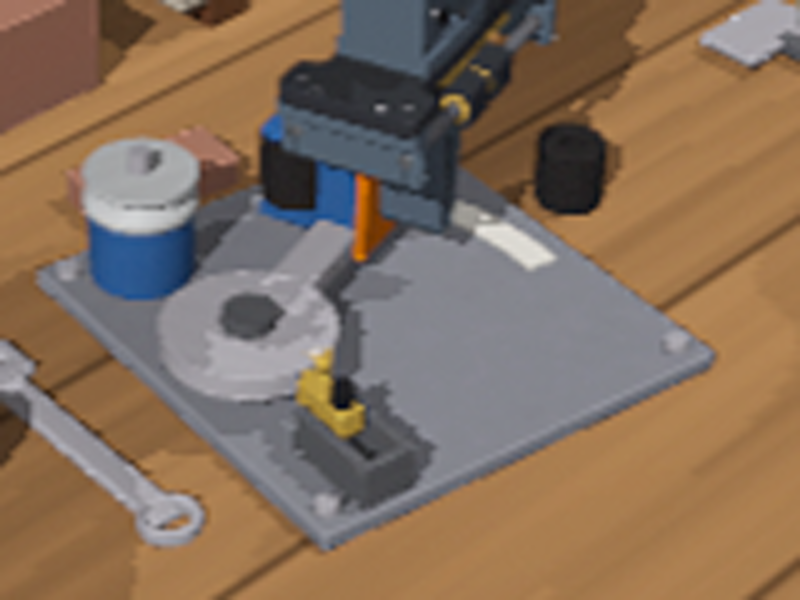

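The wrist hides the pointer. In the top view the brass tooth on the hub went from (115,322) to (148,328), a turn of about 0.46 rad. The pawl knob in the side view is at (343,392), against (343,390) before, so the pawl is home. I'll cross-check the angle with the pad's lower near corner, at (357,260) in the side crop, and the TCP geometry.

Run:
```python
from h import *
import cv2
a0=cv2.imread("pics/side1.png");a1=cv2.imread("pics/side2.png")
r=cv2.matchTemplate(a1[340:460,290:400],a0[365:435,320:368],cv2.TM_CCOEFF_NORMED);m=cv2.minMaxLoc(r);print("pawl shift px",m[1],m[3][0]-30,m[3][1]-25)
yaw=-.148;piv=np.array([517.8,60.5]);T=env.state()
for a in(0,.36,.4,.45,.5,.54):
    xa=np.array([np.cos(yaw+a),np.sin(yaw+a)]);ya=np.array([-xa[1],xa[0]])
    s,t=proj("side",np.array([*(piv-92*ya-18*xa),31]))
    d=T["ee_pos"][:2]-piv
    print(a,"corner",(s-215)*5,(t-180)*5,"tcp gap to pad",-18-d@xa,"lat",d@ya)
# pawl 4.5mm travel in px, away from the pivot on unit -x
for r in(70,74.5):
    X=piv-r*np.array([np.cos(yaw),np.sin(yaw)]);s,t=proj("side",np.array([*X,55]));print((s-215)*5,(t-180)*5)
print(T["time_s"],T["force"],T["ee_pos"],T["qvel"].max())
```

```text
pawl shift px 0.9527701735496521 0 0
0 corner 411.3660145335922 300.25436695855444 tcp gap to pad -38.12231210615692 lat -122.36905578330912
0.36 corner 371.9263427235421 268.5332733705168 tcp gap to pad 6.275057317453616 lat -121.61338269298551
0.4 corner 366.5445345378751 265.5918863913995 tcp gap to pad 11.11887806287784 lat -120.5453615787661
0.45 corner 359.57851478306765 262.09981334507773 tcp gap to pad 17.107244078848787 lat -118.9393739305212
0.5 corner 352.3626871820838 258.8189605290687 tcp gap to pad 23.00786026812188 lat -117.03609978987849
0.54 corner 346.4214813571502 256.350426770324 tcp gap to pad 27.65525406024358 lat -115.30260636469073
330.36365340194124 378.7040957907661
336.05313525840756 383.4962156719982
7.35 [-8.27265531 -7.97881449  0.81845411] [519.65775773 -63.49855642  47.90359846] 0.033021570082071475
```

The angle estimates agree: 0.45 from the TCP gap, about 0.46 from the pad corner and about 0.47 from the tooth. The pawl hasn't shifted, the push is steady at about 10 N and the arm is still, so I'm handing in.

```bash
python3 -c "
from workcell import env
env.job_done();s=env.state();print(s['time_s'],s['force'],s['ee_pos'])"
```

```text
the job is handed in; nothing more can be done
the job is handed in; nothing more can be done
```

I pushed the tensioner arm back with shut fingers on the orange pad, past the pawl's tooth and into the green. I handed in at about 7.4 s, with the fingers still holding the arm against its spring.

**Last checks:**
- **Arm angle:** about 0.45 rad from the fingertip position, 0.46 from the pad corner in the side view and 0.47 from the tooth in the top view. The green runs from 0.36 to 0.54.
- **Pawl:** image matching showed no shift from its home position (0 px; full lift would be about 7 px).
- **Push force:** steady at about 11 N at the end, of which roughly 8 to 10 N is straight into the pad and the rest sideways friction. The highest reading was about 13 N, but I only read it at the end of each move.
- **Stillness:** the robot's joints were practically still at the last reading.
- **Other things on the bench:** the path stayed clear of them, and those visible in the last pictures had not moved.

**Not confirmed:** the robot's wrist hid the red pointer, so I inferred its place over the green patch from the angles above. I didn't see the pawl on top of the tooth; the push rose to about 13 N there and then eased. The call after hand-in gave no further readings and no verdict. My first move command was refused because of missing row keys, and nothing moved.

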